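# Vent the sampling manifold, then bayonet the tap fitting in and hold the valve open

### The arm

A 7-joint arm with a two-finger parallel gripper is mounted at the origin on the work surface. World frame = base frame: x ahead of the robot, y to its left, z up, the work surface at z = 0. Lengths are in m, angles in rad, forces in N, time in s.
With the tool pointing down it reaches from about 0.425 to 0.875 m from the base axis. Payload 8.4 kg.
Tool frame: the origin (TCP) lies on the centre line of the jaws, within the pads' length; the fingertips stand 11 mm ahead of it and the grasp point (between the pads) lies 8 mm behind it; z points along the fingers, y is the line along which they close (so a half turn about z gives the same grasp; the last joint's range is limited). The gripper opens to 85 mm and grips with 20 to 120 N. Pads are 22 mm wide; open, the fingers measure 114 mm over their backs; the gripper's body (76 mm by 85 mm) begins 54 mm behind the grasp point. The pads swing forward as they close: fully open they stand 13 mm farther back than shut.
Start: joints at [1.081, 0.333, 0.04, 1.465, -0.013, 1.343, -0.059], TCP at [0.248, -0.601, 0.242] pointing down, gripper open.
Joint ranges: [-2.58, 2.58], [-0.38, 2.09], [-1.3, 1.39], [0.25, 2.4], [-1.5, 4.64], [0.08, 2.09], [-2.65, 2.65]. Speed limits (rad/s): [2.22, 2.22, 2.79, 2.79, 3.14, 3.14, 3.14].

### API

Orientations are given as a unit quaternion [w, x, y, z].
In Python, from plant import * gives the robot as it stands.
- The arm moves only by the tool jog_arm, never from a script. Its argument "increments" is a list of rows, each a list of 7 numbers: the shift along the tool's x, y, z in cm, then the turn, a rotation vector about the tool's x, y, z in rad, then the closure, from 0 (fully open) to 1 (shut). A call has 1 to 12 rows; each row is the pose to reach, as a shift and turn from the pose commanded when the call began, along the tool's axes at that moment; what a row does not reach only later rows make up. A row lasts 1/10 s, in which the tool goes at most 50 mm and 8.59 degrees, less where a joint would pass 70% of its speed; a pose out of reach is approached as far as the arm can. A call with a gripper value outside its range is refused whole. The fingers move at their own pace and stop on an object; "grip_force" is the grip in N (left out, the last holds). Time passes only in rows, so rows that repeat a pose let the fingers close. It gives the time, the measured TCP pose, the force, the opening and the grip force at its end, in the units of the state.
- state(): the state, without advancing time (a new reading comes with each control period).
- snapshot(name): name is "scene" or "top"; returns a dict with "image" (420x560x3 uint8, blue, green, red), "intrinsics" (3x3 intrinsics, pixels), "dist" ([k1, k2, p1, p2, k3] as OpenCV has them; the pictures are not rectified), "view" (4x4, takes a point from world to camera coordinates). Camera axes: x right, y up, looking along -z (the intrinsics and any distortion apply to the point x, -y, -z); pixel columns grow to the right and rows downward; lengths in m; the calibration is good to about 2 mm. A picture is of the moment at which its call begins. There is no depth.
- finish_job(): hands the job in; it is judged then, once.
Trained networks look in the newest picture that a camera, given by its name, has taken for a name from the list of things; names that differ only in an ending like _2 or _b are one class to them, and where a whole thing is asked for, a point or a joint stands for the part that bears it (a point fixed in the world has none). Each returns a list of dicts, best first, with "p" (0 to 1); they miss things now and then, are a little off and sometimes report something else, mostly with a low value. They report only what shows in the picture. A call takes as long as a camera call. They do not tell look-alikes from the thing itself.
- recognise(camera, thing): "bbox" ([left, top, right, bottom] in pixels, round what is visible of it).
- trace(camera, thing): "mask" (420x560 bool, what is visible of it) and "bbox" ([left, top, right, bottom] in pixels, round what is visible of it).
The state is a dict: "clock": time; "joints": joint angles; "qd": joint speeds; "joint_efforts": joint torques, N m; "position": TCP position; "orientation": TCP orientation; "ft_force": force on the tool from outside, world axes, zero at the start; "torque": the same for the moment, N m; "gripper_width": finger opening in m; "grip_force": force on a finger pad.
Only numpy, scipy, OpenCV 4.12 (cv2) and the standard library are available. Lean on these libraries where they do the work, as an engineer would, in place of code of your own. Each camera call takes 0.05 s, during which the arm holds its last target. There are 200 camera calls.

### The job

First vent the sampling manifold: turn its blue spring-return knob clockwise to its stop, then let go and get clear so that it springs back. Then pick up the orange-handled bayonet fitting, push it down into the manifold's port, twist it a quarter turn clockwise against the spring to its stop, and finish while still gripping it there, pressed flush and fully turned, so that the sampling valve stays open. Do not disturb the jar, the stopper or the tub.

Things in the scene. Friction and masses are not known exactly. Their poses are not given: they have to be found in the camera images.
- fitting: loose bayonet fitting, 0.13-0.23 kg, upright on the bench. Origin: underside centre, z up. Steel stem 34 mm diameter, z=0 to 24 mm (foot tapers to 26 mm over the lowest 4); two lugs on it along +x and -x (50 mm over the tips, 10 mm wide, z=4 to 12); flange 60 mm diameter, z=24 to 30, a red mark over each lug; orange grip bar above. Works the same turned half a turn
- fitting_grip (a point): middle of the fitting's orange grip bar, on its axis, 54 mm above the underside; axes as the fitting's. The bar runs 44 mm along x (in line with the lugs), is 18 mm thick along y and spans 24 mm below to 18 mm above this point. Grip firmly (60 N or more) across the 18 mm
- manifold: fixed metal manifold, its yaw varies. Origin: underside centre of the 120 (x) by 270 (y) by 12 mm base plate. Carries the port block (80 by 80 mm, top at z=70 mm) centred at y=-70 mm and the vent turret (70 by 70 mm, top at z=52 mm, with the knob on it) centred at y=+70 mm
- port_mouth (a point): centre of the port's opening in the block's top face, 70 mm above the bench; axes as the manifold's. Bore 40 mm diameter with two entry slots, 17 mm wide, along +x and -x to 29 mm from the centre, red marks beyond them. The lugs go down through the slots: fitting's x along the manifold's x, or half a turn round. Fully home the flange lies on the face, fitting origin 24 mm below this point
- plunger (a joint): spring plunger in the port, pushes the stem up: 0 at rest (top 10 mm below the face), 0.014 m with the fitting home; 4 N at first, 9 N at home. Under the port's 8 mm rim the lugs can turn only while the fitting is within 4 mm of home. Once turned and not pressed, the fitting rises 4 mm off the face: keep pushing
- valve (a joint): valve in the port, turned by the lugs: 0 shut, 1.3 rad open at its stop, growing clockwise from above. A spring shuts it (0.08 N m at 0, 0.2 N m at 1.3). The pushed-in fitting turns 0.17 rad clockwise freely, then drives the valve: about 1.47 rad (84 degrees) in all to the stop
- vent (a joint): spring-return vent knob: 0 at rest, 1.2 rad at its stop, growing clockwise from above; the spring brings it back (0.06 N m at rest, 0.15 N m at the stop)
- vent_grip (a point): grasp point of the blue vent knob, on its vertical axis, 79 mm above the bench. The knob is a bar 44 mm long (this point's x), 16 mm thick (its y), standing on a 44 mm disc; the bar spans 21 mm below to 9 mm above this point. Axes turn with the knob; at rest they are the manifold's
- jar: amber glass sample jar with white cap, 52 mm diameter, 75 mm tall; origin at underside centre. Leave alone
- stopper: cork stopper, 42 mm top diameter, 36 mm tall; origin at underside centre. Leave alone
- tub: clear open plastic tub, 100 by 160 by 70 mm; origin at underside centre. Leave alone
Not all that is in view belongs to the job. Leave any green look-alike of the fitting alone.

How it is judged:
On the way, in this order (a step that is already met when the one before it is completed fails the run):
1. the vent knob is turned to its stop (value of joint vent above 1.08 rad), for 0.1 s.
2. the vent knob is let go and has sprung back (value of joint vent below 0.1 rad and distance between the grasp point and vent_grip above 0.03 m), for 0.2 s.
3. the fitting is pushed into the port, not yet turned (z of fitting in the frame of port_mouth below -0.0185 m and horizontal distance between fitting and port_mouth below 0.006 m and value of joint valve below 0.3 rad), for 0.05 s.
4. the fitting is turned to the valve's stop, flush (value of joint valve above 1.15 rad and z of fitting in the frame of port_mouth below -0.0215 m), for 0.2 s.
At the end, for the whole second after the job is handed in: the fitting is in the port, upright within 0.1 rad and within 5 mm of its axis, its flange within 2.5 mm of the face, gripped by the fingers (over 3 N), the valve held open past 1.15 rad, and the vent knob back at rest (under 0.1 rad) (all of step 4 and horizontal distance between fitting and port_mouth below 0.005 m and angle between fitting's own z axis and vertical below 0.1 rad and contact force between the fingers and fitting above 3 N and value of joint vent below 0.1 rad); the arm keeps its last pose, push and grip.
It fails at once if a bystander is pushed more than 30 mm or tipped over (distance of any of jar, stopper, tub from where it was at the start of the episode above 0.03 m or angle between any of jar, stopper's own z axis and vertical above 0.5 rad).
It also fails if it takes over 58 s, if anything falls off the work surface, if the arm or the gripper's body presses on something with over 40 N, if the wrist force passes 120 N, or if a joint passes its speed limit or range.

## Working session

There is one attempt and no reset: what is moved stays moved. The work goes in short steps, Python scripts to look and compute and a tool call to move; the robot and the scene stay as the last step left them, time stands still between calls to the robot, and variables do not carry over. Pictures are saved under pics/ and viewed, at most 10 in all, crops included, and the job is handed in when it is done.

Besides the shell and the picture viewer there is one more tool, called after "Request:" as name(argument=value, ...) on one line, values as JSON. jog_arm: Moves the arm, as the interface text tells. Its arguments: {"type":"object","properties":{"increments":{"type":"array"},"grip_force":{"type":"number"}},"required":["increments"]}

```bash
mkdir -p pics; ls
cat > h.py <<'E'
import numpy as np, cv2
from plant import *
def px2w(s,uv,z):
    K=np.array(s["intrinsics"],float);d=np.array(s["dist"],float);V=np.array(s["view"],float)
    uv=np.atleast_2d(np.array(uv,float))
    n=cv2.undistortPoints(uv[:,None,:],K,d)[:,0]
    R,t=V[:3,:3],V[:3,3];c=-R.T@t
    r=np.c_[n[:,0],-n[:,1],-np.ones(len(n))]@R
    return c+r*((z-c[2])/r[:,2])[:,None]
def w2px(s,P):
    K=np.array(s["intrinsics"],float);d=np.array(s["dist"],float);V=np.array(s["view"],float)
    P=np.atleast_2d(P);C=P@V[:3,:3].T+V[:3,3];C=C*[1,-1,-1]
    return cv2.projectPoints(C,np.zeros(3),np.zeros(3),K,d)[0][:,0]
E
python3 - <<'E'
from h import *
for c in("scene","top"):
    s=snapshot(c);cv2.imwrite(f"pics/{c}0.png",s["image"])
    V=np.array(s["view"]);print(c,(-V[:3,:3].T@V[:3,3]).round(3))
    for t in("fitting","fitting_grip","manifold","vent_grip","port_mouth","jar","stopper","tub"):
        try:print(t,[(round(r["p"],2),np.round(r["bbox"]).tolist()) for r in recognise(c,t)])
        except Exception as e:print(t,e)
st=state();print({k:np.round(v,3).tolist() for k,v in st.items()})
E
```

```text
pics
scene [ 1.204 -0.263  0.535]
fitting [(0.93, [238.0, 174.0, 265.0, 208.0]), (0.82, [275.0, 148.0, 302.0, 184.0]), (0.61, [284.0, 172.0, 309.0, 203.0])]
fitting_grip [(0.91, [275.0, 146.0, 300.0, 181.0]), (0.71, [237.0, 171.0, 266.0, 211.0]), (0.65, [283.0, 168.0, 314.0, 199.0]), (0.38, [95.0, 213.0, 254.0, 294.0])]
manifold [(0.77, [92.0, 212.0, 258.0, 297.0])]
vent_grip [(0.71, [199.0, 216.0, 224.0, 245.0])]
port_mouth [(0.88, [91.0, 213.0, 257.0, 296.0])]
jar [(0.64, [323.0, 206.0, 351.0, 254.0])]
stopper [(0.89, [369.0, 186.0, 388.0, 205.0]), (0.52, [286.0, 168.0, 308.0, 206.0])]
tub [(0.55, [220.0, 267.0, 354.0, 393.0])]
top [0.421 0.099 1.047]
fitting [(0.86, [273.0, 264.0, 295.0, 291.0]), (0.85, [220.0, 294.0, 244.0, 319.0]), (0.83, [228.0, 253.0, 258.0, 272.0])]
fitting_grip [(0.94, [233.0, 249.0, 253.0, 274.0]), (0.91, [214.0, 292.0, 239.0, 320.0])]
manifold [(0.9, [308.0, 192.0, 427.0, 275.0]), (0.64, [331.0, 210.0, 352.0, 232.0])]
vent_grip [(0.85, [331.0, 212.0, 354.0, 228.0])]
port_mouth [(0.94, [308.0, 195.0, 429.0, 271.0])]
jar [(0.89, [247.0, 180.0, 270.0, 199.0]), (0.23, [308.0, 193.0, 425.0, 271.0])]
stopper [(0.77, [174.0, 214.0, 192.0, 230.0])]
tub [(0.74, [299.0, 98.0, 372.0, 155.0]), (0.37, [173.0, 215.0, 191.0, 230.0])]
{'clock': 0.9, 'joints': [1.081, 0.333, 0.04, 1.465, -0.013, 1.343, -0.058], 'qd': [0.0, -0.001, -0.001, -0.0, -0.0, 0.002, 0.001], 'joint_efforts': [0.001, -65.83, 1.363, -40.582, 0.017, 0.003, -0.0], 'position': [0.248, -0.601, 0.242], 'orientation': [-0.0, 0.981, 0.194, 0.0], 'ft_force': [-0.162, 0.613, -0.037], 'torque': [-0.031, -0.009, 0.051], 'grip_force': 0.0, 'gripper_width': 0.085}
```

View composites.

Run:
```python
import cv2,numpy as np
a=cv2.imread("pics/scene0.png");b=cv2.imread("pics/top0.png")
A=cv2.resize(a[140:300,80:400],(800,400),interpolation=cv2.INTER_CUBIC)
cv2.imwrite("pics/s1.png",A)
B=cv2.resize(b[90:330,160:440],(700,600),interpolation=cv2.INTER_CUBIC)
cv2.imwrite("pics/t1.png",B)
```

```text
(no output)
```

View pics/s1.png

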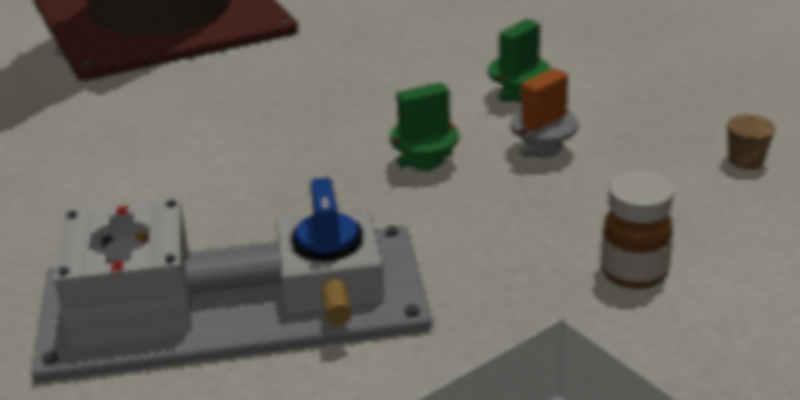

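View pics/t1.png

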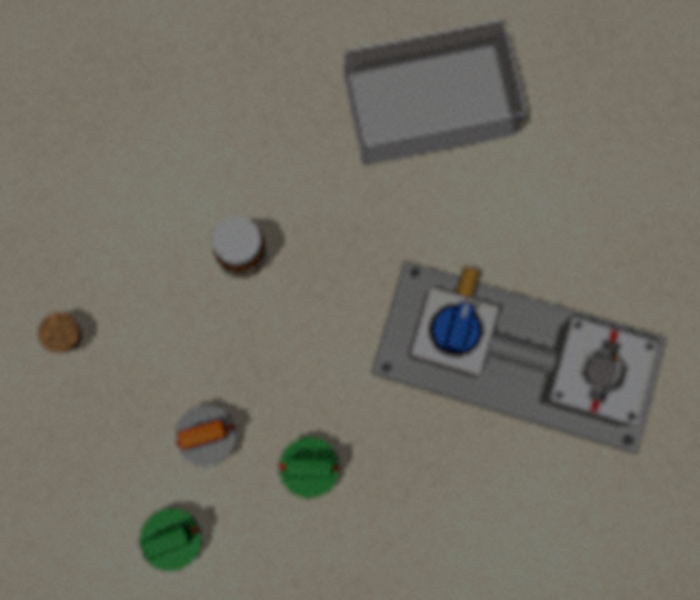

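```bash
cat > m.py <<'E'
from h import *
from scipy.optimize import minimize
S={c:snapshot(c) for c in("scene","top")}
def hsv(c):return cv2.cvtColor(S[c]["image"],cv2.COLOR_BGR2HSV)
def mask(c,lo,hi,box):
    m=cv2.inRange(hsv(c),lo,hi);k=np.zeros_like(m);l,t,r,b=box;k[t:b,l:r]=m[t:b,l:r];return k
def box(x,y,a,hx,hy,z0,z1):
    p=np.array([[i*hx,j*hy,z] for i in(-1,1) for j in(-1,1) for z in(z0,z1)])
    c,s=np.cos(a),np.sin(a);return np.c_[x+p[:,0]*c-p[:,1]*s,y+p[:,0]*s+p[:,1]*c,p[:,2]]
def cyl(x,y,r,z0,z1):
    t=np.linspace(0,2*np.pi,24,endpoint=False)
    return np.array([[x+r*np.cos(q),y+r*np.sin(q),z] for q in t for z in(z0,z1)])
def render(c,parts,U=8):
    im=np.zeros((420*2,560*2),np.uint8)
    for P in parts:
        h=cv2.convexHull((w2px(S[c],P)*2+.5).astype(np.float32))
        cv2.fillConvexPoly(im,np.round(h*16).astype(np.int32),255,cv2.LINE_AA,4)
    return cv2.resize(im,(560,420),interpolation=cv2.INTER_AREA)/255.
def fit(masks,model,p0):
    B={c:cv2.GaussianBlur(m/255.,(0,0),1) for c,m in masks.items()}
    def f(p):return sum(((cv2.GaussianBlur(render(c,model(*(p*[.01,.01,.1]))),(0,0),1)-B[c])**2).sum()/B[c].sum() for c in B)
    p0=np.array(p0)/[.01,.01,.1]
    r=minimize(f,p0,method="Nelder-Mead",options=dict(initial_simplex=p0+np.r_[np.zeros((1,3)),1.5*np.eye(3)],xatol=1e-3,fatol=1e-4))
    return r.x*[.01,.01,.1],r.fun
E
python3 - <<'E'
from m import *
print("port px->",end="")
# red marks
for c,bx in(("top",(380,215,430,265)),("scene",(115,217,142,252))):
    m=mask(c,(0,110,80),(8,255,255),bx)|mask(c,(172,110,80),(180,255,255),bx)
    n,l,st,ce=cv2.connectedComponentsWithStats(m)
    P=[(st[i,4],ce[i].round(1).tolist(),px2w(S[c],ce[i],.07)[0].round(4)) for i in range(1,n)];P=sorted(P,key=lambda q:-q[0])[:3];print(c,P)
    a,b=P[0][2],P[1][2];d=b-a;print(" mid",(a+b)/2,"yaw",np.arctan2(d[1],d[0]),"len",np.hypot(*d[:2]))
O={"top":mask("top",(5,150,60),(18,255,255),(225,250,262,280)),"scene":mask("scene",(5,150,60),(18,255,255),(282,162,318,205))}
Bl={"top":mask("top",(100,110,40),(125,255,255),(325,205,360,235)),"scene":mask("scene",(100,110,40),(125,255,255),(190,205,230,250))}
print({c:(int((O[c]>0).sum()),int((Bl[c]>0).sum())) for c in O})
x,y=px2w(S["top"],(241,263),.06)[0][:2];print(x,y)
fm=lambda x,y,a:[box(x,y,a,.022,.009,.030,.072)]
for ms in(O,{"top":O["top"]},{"scene":O["scene"]}):print("fit",fit(ms,fm,(x,y,.2+np.pi/2)))
x,y=px2w(S["top"],(342.8,221),.065)[0][:2];print(x,y)
vm=lambda x,y,a:[box(x,y,a,.022,.008,.058,.088),cyl(x,y,.022,.054,.058)]
for ms in(Bl,{"top":Bl["top"]},{"scene":Bl["scene"]}):print("vent",fit(ms,vm,(x,y,-.2)))
# plate
print(px2w(S["top"],np.array([(405,262),(665,335),(637,452),(373,373)])/2.5+[160,90],.012).round(3))
E
```

```text
port px->top [(np.int32(9), [405.0, 224.0], array([ 0.534 , -0.1724,  0.07  ])), (np.int32(9), [397.7, 251.9], array([ 0.4691, -0.1527,  0.07  ]))]
 mid [ 0.50155 -0.16255  0.07   ] yaw 2.846887741739441 len 0.06782403703702694
scene [(np.int32(13), [126.5, 245.8], array([ 0.5333, -0.1716,  0.07  ])), (np.int32(11), [128.4, 223.9], array([ 0.4694, -0.1523,  0.07  ]))]
 mid [ 0.50135 -0.16195  0.07   ] yaw 2.8482704573439257 len 0.06675102995460072
{'top': (132, 279), 'scene': (325, 403)}
0.4441199837296941 0.2114820104925787
fit (array([0.44320833, 0.21300671, 1.9801804 ]), np.float64(0.30178868132497766))
fit (array([0.44364324, 0.2133131 , 1.81270593]), np.float64(0.13833612454316224))
fit (array([0.43993238, 0.21501969, 2.14800912]), np.float64(0.07801063583187534))
0.5421209023699294 -0.02886412870799271
vent (array([ 0.54271772, -0.02839463, -0.3443979 ]), np.float64(0.11944930791980582))
vent (array([ 0.54158042, -0.0279355 , -0.39829174]), np.float64(0.04096434225266113))
vent (array([ 0.54458076, -0.02875336, -0.33120069]), np.float64(0.05963143353723227))
[[ 0.615  0.015  0.012]
 [ 0.541 -0.24   0.012]
 [ 0.426 -0.207  0.012]
 [ 0.504  0.048  0.012]]
```

Run:
```python
from m import *
out=[]
for c,(l,t) in(("top",(222,246)),("scene",(278,158))):
    w,h=44,50;k=9
    im=cv2.resize(S[c]["image"][t:t+h,l:l+w],None,fx=k,fy=k,interpolation=cv2.INTER_NEAREST)
    for a,col in((1.81,(255,255,255)),(2.1,(255,0,255))):
        for z in(.03,.072):
            q=box(.4433,.2132,a,.022,.009,z,z)[[0,2,6,4]]
            cv2.polylines(im,[np.round((w2px(S[c],q)-[l,t]+.5)*k).astype(int)],True,col,1)
    q=cyl(.4433,.2132,.030,.030,.030)[::2]
    cv2.polylines(im,[np.round((w2px(S[c],q)-[l,t]+.5)*k).astype(int)],True,(255,255,0),1)
    out.append(im)
cv2.imwrite("pics/ov.png",np.hstack(out))
```

```text
(no output)
```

View pics/ov.png

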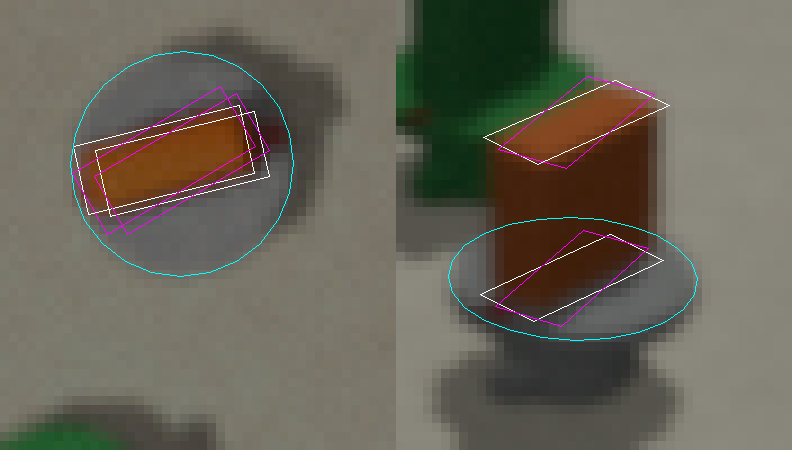

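Request:
jog_arm(increments=[[49,-41.8,8,0,0,-2.46,0],[49,-41.8,8,0,0,-2.46,0],[49,-41.8,8,0,0,-2.46,0],[49,-41.8,8,0,0,-2.46,0],[49,-41.8,8,0,0,-2.46,0],[49,-41.8,8,0,0,-2.46,0],[49,-41.8,8,0,0,-2.46,0],[49,-41.8,8,0,0,-2.46,0],[49,-41.8,8,0,0,-2.46,0],[49,-41.8,8,0,0,-2.46,0],[49,-41.8,8,0,0,-2.46,0],[49,-41.8,8,0,0,-2.46,0]])

```text
clock: 2.3
position: [0.5199, -0.0694, 0.1686]
orientation: [0.001, 0.455, 0.89, 0.0]
ft_force: [1.1, -1.4, 0.3]
gripper_width: 0.0858
grip_force: 0.0
```

```bash
cat > go.py <<'E'
from h import *
import sys
def go(x,y,z,psi):
    st=state();w,a,b,c=st["orientation"]
    from scipy.spatial.transform import Rotation as Ro
    R=Ro.from_quat([a,b,c,w]);M=R.as_matrix()
    T=Ro.from_matrix(np.array([[np.cos(psi),np.sin(psi),0],[np.sin(psi),-np.cos(psi),0],[0,0,-1.]]))
    print("t %.2f p %s psi %.3f tilt %.3f q7 %.2f"%(st["clock"],np.round(st["position"],4),np.arctan2(M[1,0],M[0,0]),np.arccos(-M[2,2]),st["joints"][6]),"F",np.round(st["ft_force"],1),"tq",np.round(st["torque"],2),"w %.4f g %.1f"%(st["gripper_width"],st["grip_force"]))
    print("inc cm",(M.T@(np.array([x,y,z])-st["position"])*100).round(2),"rot",(R.inv()*T).as_rotvec().round(3))
go(*map(float,sys.argv[1:5]))
E
python3 go.py .542 -.028 .074 2.848
```

```text
t 2.30 p [ 0.5199 -0.0694  0.1686] psi 2.197 tilt 0.001 q7 0.59 F [ 1.1 -1.4  0.3] tq [-0.01 -0.05  0.02] w 0.0858 g 0.0
inc cm [2.07 4.21 9.46] rot [ 0.     0.001 -0.651]
```

Request:
jog_arm(increments=[[2.1,4.2,1,0,0,-0.65,0],[2.1,4.2,1,0,0,-0.65,0],[2.1,4.2,1,0,0,-0.65,0.3],[2.1,4.2,1,0,0,-0.65,0.3],[2.1,4.2,2,0,0,-0.65,0.3],[2.1,4.2,2,0,0,-0.65,0.3]])

```text
clock: 2.9
position: [0.5406, -0.0298, 0.1475]
orientation: [-0.001, 0.15, 0.989, -0.0]
ft_force: [0.0, -0.5, 0.1]
gripper_width: 0.06
grip_force: 0.0
```

```bash
python3 go.py .542 -.028 .074 2.848
python3 - <<'E'
from h import *
s=snapshot("scene");im=s["image"]
cv2.imwrite("pics/a.png",cv2.resize(im[120:300,90:330],(800,600),interpolation=cv2.INTER_CUBIC))
E
```

```text
t 2.90 p [ 0.5406 -0.0298  0.1475] psi 2.841 tilt 0.002 q7 1.11 F [ 0.  -0.5  0.1] tq [-0.02 -0.03  0.  ] w 0.0600 g 0.0
inc cm [-0.09  0.22  7.35] rot [-0.    -0.002 -0.007]
```

View pics/a.png

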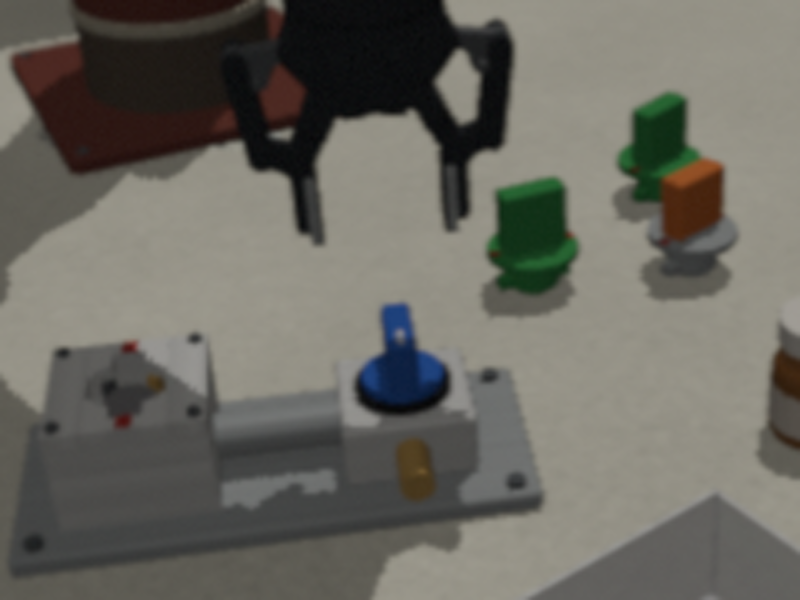

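The gripper's fingers, at crop (310,230) and (450,220), straddle the knob at (400,350). I can go straight down from here.

Request:
jog_arm(increments=[[0,0.2,4,0,0,0,0.3],[0,0.2,6,0,0,0,0.3],[0,0.2,7.3,0,0,0,0.3],[0,0.2,7.3,0,0,0,0.3],[0,0.2,7.3,0,0,0,1],[0,0.2,7.3,0,0,0,1],[0,0.2,7.3,0,0,0,1],[0,0.2,7.3,0,0,0,1],[0,0.2,7.3,0,0,0,1]], grip_force=50)

```text
clock: 3.85
position: [0.5425, -0.0278, 0.0766]
orientation: [0.001, 0.15, 0.989, -0.0]
ft_force: [-0.7, -0.5, 5.9]
gripper_width: 0.0148
grip_force: 50.6
```

```bash
python3 go.py .542 -.028 .074 1.60
```

```text
t 3.85 p [ 0.5425 -0.0278  0.0766] psi 2.841 tilt 0.002 q7 1.05 F [-0.7 -0.5  5.9] tq [-0.08  0.35 -0.01] w 0.0148 g 50.6
inc cm [ 0.05 -0.03  0.26] rot [1.000e-03 2.000e-03 1.241e+00]
```

Request:
jog_arm(increments=[[0,0,-0.2,0,0,0.12,1],[0,0,-0.2,0,0,0.25,1],[0,0,-0.2,0,0,0.38,1],[0,0,-0.2,0,0,0.5,1],[0,0,-0.2,0,0,0.63,1],[0,0,-0.2,0,0,0.75,1],[0,0,-0.2,0,0,0.88,1],[0,0,-0.2,0,0,1.0,1],[0,0,-0.2,0,0,1.1,1],[0,0,-0.2,0,0,1.2,1],[0,0,-0.2,0,0,1.24,1],[0,0,-0.2,0,0,1.24,1]])

```text
clock: 5.05
position: [0.5432, -0.0272, 0.0769]
orientation: [0.001, 0.696, 0.718, 0.001]
ft_force: [11.5, 0.3, -18.4]
gripper_width: 0.0146
grip_force: 55.4
```

Request:
jog_arm(increments=[[0,0,0,0,0,0.02,1],[0,0,0,0,0,0.02,1]])

```text
clock: 5.25
position: [0.5432, -0.0271, 0.0769]
orientation: [0.001, 0.703, 0.711, 0.001]
ft_force: [11.2, 0.3, -18.8]
gripper_width: 0.0154
grip_force: 60.6
```

```bash
python3 go.py .542 -.028 .074 1.60
python3 - <<'E'
from h import *
s=snapshot("top");im=s["image"]
cv2.imwrite("pics/b.png",cv2.resize(im[170:290,300:430],(650,600),interpolation=cv2.INTER_CUBIC))
E
```

```text
t 5.25 p [ 0.5432 -0.0271  0.0769] psi 1.583 tilt 0.003 q7 -0.14 F [ 11.2   0.3 -18.8] tq [ 0.   -2.5   1.43] w 0.0154 g 60.6
inc cm [-0.09 -0.13  0.29] rot [ 0.003 -0.    -0.017]
```

Request:
jog_arm(increments=[[0,0,0,0,0,0,0.2],[0,0,0,0,0,0,0.2],[0,0,0,0,0,0,0.2],[0,0,-3,0,0,0,0.2],[0,0,-6,0,0,0,0.2],[0,0,-9,0,0,0,0.2],[0,0,-10,0,0,0,0.2],[0,0,-10,0,0,0,0.2]])

```text
clock: 6.1
position: [0.5426, -0.0282, 0.179]
orientation: [0.001, 0.704, 0.71, 0.001]
ft_force: [-0.3, -0.5, -0.6]
gripper_width: 0.0685
grip_force: 0.0
```

```bash
python3 go.py .4433 .2132 .13 1.86
python3 - <<'E'
from m import *
Bl={"scene":mask("scene",(100,110,40),(125,255,255),(190,205,230,250))}
vm=lambda x,y,a:[box(x,y,a,.022,.008,.058,.088),cyl(x,y,.022,.054,.058)]
print(fit(Bl,vm,(.542,-.028,-.3)))
O={"top":mask("top",(3,120,45),(20,255,255),(225,250,262,280)),"scene":mask("scene",(3,120,35),(20,255,255),(282,162,318,205))}
fm=lambda x,y,a:[box(x,y,a,.022,.009,.030,.072)]
for ms in(O,{"top":O["top"]},{"scene":O["scene"]}):print("fit",fit(ms,fm,(.443,.213,1.85)))
E
```

```text
t 6.10 p [ 0.5426 -0.0282  0.179 ] psi 1.580 tilt 0.003 q7 -0.09 F [-0.3 -0.5 -0.6] tq [-0.05 -0.01  0.  ] w 0.0685 g 0.0
inc cm [24.23 -9.72  4.85] rot [ 0.003  0.001 -0.28 ]
(array([ 0.54517859, -0.02903418, -0.33280806]), np.float64(0.05625434075615093))
fit (array([0.44340564, 0.2129506 , 1.99712293]), np.float64(0.1820928974504904))
fit (array([0.44358275, 0.21298634, 1.81652261]), np.float64(0.06306206021725175))
fit (array([0.44165802, 0.21359739, 2.11811674]), np.float64(0.05872230426246235))
```

Request:
jog_arm(increments=[[24.2,-9.7,4,0,0,-0.28,0.3],[24.2,-9.7,4,0,0,-0.28,0.3],[24.2,-9.7,4,0,0,-0.28,0.3],[24.2,-9.7,4,0,0,-0.28,0.3],[24.2,-9.7,4,0,0,-0.28,0.3],[24.2,-9.7,4,0,0,-0.28,0.3],[24.2,-9.7,4,0,0,-0.28,0.3],[24.2,-9.7,4,0,0,-0.28,0.3],[24.2,-9.7,4,0,0,-0.28,0.3]])

```text
clock: 7.1
position: [0.4429, 0.2117, 0.1368]
orientation: [-0.0, 0.598, 0.801, -0.001]
ft_force: [1.2, -0.5, -0.2]
gripper_width: 0.06
grip_force: 0.0
```

```bash
python3 go.py .4434 .213 .048 1.86;python3 - <<'E'
from h import *
s=snapshot("scene");im=s["image"]
cv2.imwrite("pics/c.png",cv2.resize(im[90:240,210:410],(800,600),interpolation=cv2.INTER_CUBIC))
E
```

```text
t 7.10 p [0.4429 0.2117 0.1368] psi 1.859 tilt 0.001 q7 -0.33 F [ 1.2 -0.5 -0.2] tq [ 0.03  0.01 -0.04] w 0.0600 g 0.0
inc cm [0.11 0.1  8.88] rot [-0.001  0.    -0.001]
```

View pics/c.png

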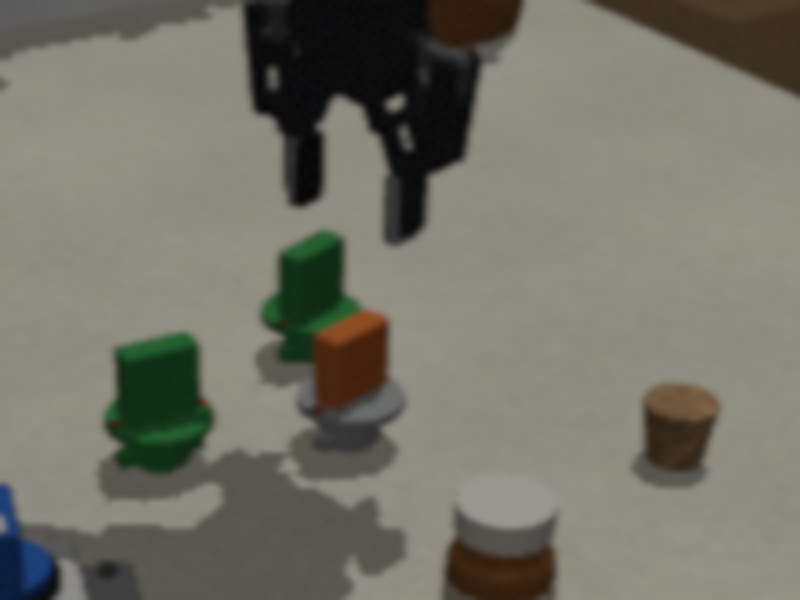

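The fingers, at crop (300,190) and (405,230), sit squarely across the orange bar at (350,360), and the green ones are clear. I'll descend and grip.

Request:
jog_arm(increments=[[0,0.1,4,0,0,0,0.3],[0.1,0.1,6.5,0,0,0,0.3],[0.1,0.1,8.8,0,0,0,0.3],[0.1,0.1,8.8,0,0,0,0.3],[0.1,0.1,8.8,0,0,0,1],[0.1,0.1,8.8,0,0,0,1],[0.1,0.1,8.8,0,0,0,1],[0.1,0.1,8.8,0,0,0,1],[0.1,0.1,8.8,0,0,0,1],[0.1,0.1,8.8,0,0,0,1]], grip_force=100)

```text
clock: 8.15
position: [0.4442, 0.2149, 0.0509]
orientation: [0.001, 0.598, 0.802, 0.001]
ft_force: [0.2, -0.9, 6.9]
gripper_width: 0.0166
grip_force: 98.5
```

Request:
jog_arm(increments=[[0,0,-3,0,0,0,1],[0,0,-6,0,0,0,1],[0,0,-10,0,0,0,1],[0,0,-12,0,0,0,1],[0,0,-12,0,0,0,1],[0,0,-12,0,0,0,1]])

```text
clock: 8.75
position: [0.4431, 0.2143, 0.1695]
orientation: [0.0, 0.598, 0.802, 0.0]
ft_force: [-0.8, 0.5, -1.6]
gripper_width: 0.0168
grip_force: 97.7
```

```bash
python3 go.py .5015 -.1623 .16 2.848
```

```text
t 8.75 p [0.4431 0.2143 0.1695] psi 1.860 tilt 0.001 q7 -0.32 F [-0.8  0.5 -1.6] tq [ 0.02  0.02 -0.05] w 0.0168 g 97.7
inc cm [-37.76  -5.16   0.96] rot [ 0.001  0.001 -0.988]
```

Request:
jog_arm(increments=[[-37.8,-5.2,0,0,0,-0.99,1],[-37.8,-5.2,0,0,0,-0.99,1],[-37.8,-5.2,0,0,0,-0.99,1],[-37.8,-5.2,0,0,0,-0.99,1],[-37.8,-5.2,0,0,0,-0.99,1],[-37.8,-5.2,0,0,0,-0.99,1],[-37.8,-5.2,0,0,0,-0.99,1],[-37.8,-5.2,0,0,0,-0.99,1],[-37.8,-5.2,0,0,0,-0.99,1],[-37.8,-5.2,0,0,0,-0.99,1],[-37.8,-5.2,0,0,0,-0.99,1],[-37.8,-5.2,0,0,0,-0.99,1]])

```text
clock: 9.95
position: [0.5009, -0.1611, 0.1683]
orientation: [-0.001, 0.144, 0.99, 0.0]
ft_force: [-0.4, 0.8, -1.6]
gripper_width: 0.0162
grip_force: 97.8
```

```bash
python3 go.py .5015 -.1623 .135 2.848
```

```text
t 9.95 p [ 0.5009 -0.1611  0.1683] psi 2.852 tilt 0.002 q7 1.45 F [-0.4  0.8 -1.6] tq [ 0.06  0.03 -0.02] w 0.0162 g 97.8
inc cm [-0.1  -0.1   3.33] rot [ 0.001 -0.002  0.004]
```

Request:
jog_arm(increments=[[-0.1,-0.1,2,0,0,0,1],[-0.1,-0.1,3,0,0,0,1],[-0.1,-0.1,3,0,0,0,1],[-0.1,-0.1,3,0,0,0,1]])

```text
clock: 10.35
position: [0.502, -0.1631, 0.1395]
orientation: [-0.0, 0.144, 0.99, 0.0]
ft_force: [0.5, 0.4, -1.4]
gripper_width: 0.0167
grip_force: 97.8
```

```bash
python3 go.py .5015 -.1623 .1 2.848
python3 - <<'E'
from m import *
st=state();x,y,z=st["position"];z0=z-.051;a=2.848
c="scene";l,t,w,h,k=90,180,80,60,10
im=cv2.resize(S[c]["image"][t:t+h,l:l+w],None,fx=k,fy=k,interpolation=cv2.INTER_CUBIC)
def dr(P,col):cv2.polylines(im,[np.round((w2px(S[c],P)-[l,t]+.5)*k).astype(int)],True,col,1)
dr(cyl(x,y,.03,z0+.03,z0+.03)[::2],(255,255,0));dr(cyl(x,y,.03,z0+.024,z0+.024)[::2],(255,255,0))
dr(cyl(x,y,.013,z0,z0)[::2],(255,255,0))
lug=box(x,y,a,.025,.005,z0+.004,z0+.004)[[0,2,6,4]];dr(lug,(0,255,0))
dr(cyl(.5015,-.1623,.02,.07,.07)[::2],(255,0,255));dr(box(.5015,-.1623,-.294,.029,.0085,.07,.07)[[0,2,6,4]],(255,0,255))
cv2.imwrite("pics/d.png",im)
E
```

```text
t 10.35 p [ 0.502  -0.1631  0.1395] psi 2.852 tilt 0.001 q7 1.44 F [ 0.5  0.4 -1.4] tq [-0.01 -0.02  0.05] w 0.0167 g 97.8
inc cm [0.07 0.06 3.95] rot [ 0.    -0.     0.004]
```

View pics/d.png

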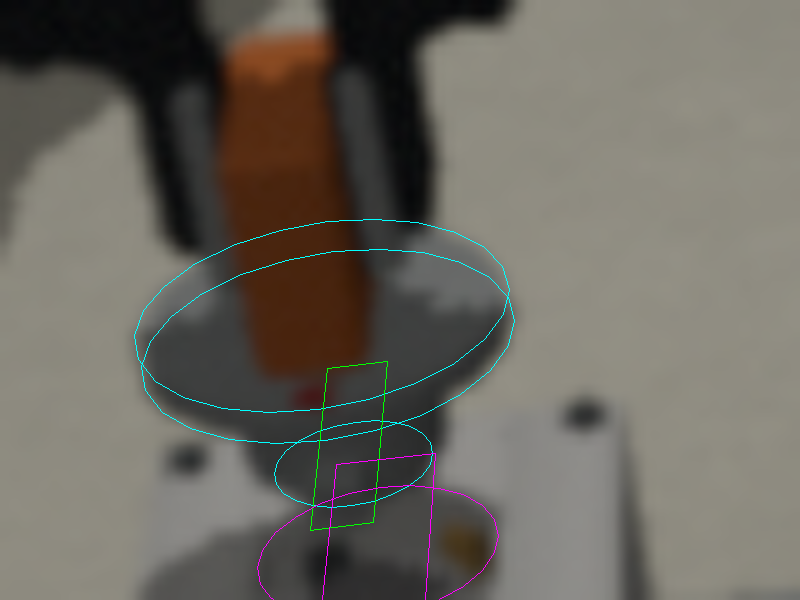

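The predicted flange outline (140–510 px wide, centre (325,330)) lies on the real one. The stem foot at (345,500) and the front red mark at (310,398) match within about 1 mm and 0.04 rad, so it is well placed to insert.

Request:
jog_arm(increments=[[0,0,1,0,0,0,1],[0,0,1.7,0,0,0,1],[0,0,2.1,0,0,0,1],[0,0,2.5,0,0,0,1],[0,0,2.5,0,0,0,1]])

```text
clock: 10.95
position: [0.5016, -0.1637, 0.1137]
orientation: [-0.001, 0.145, 0.989, 0.0]
ft_force: [1.0, 0.4, -1.0]
gripper_width: 0.0164
grip_force: 97.8
```

```bash
python3 go.py .5015 -.1623 .097 2.848
```

```text
t 10.95 p [ 0.5016 -0.1637  0.1137] psi 2.851 tilt 0.001 q7 1.43 F [ 1.   0.4 -1. ] tq [-0.    0.   -0.03] w 0.0164 g 97.8
inc cm [0.05 0.13 1.67] rot [ 0.    -0.001  0.003]
```

Request:
jog_arm(increments=[[0,0.1,0.5,0,0,0,1],[0,0.1,0.9,0,0,0,1],[0,0.1,1.2,0,0,0,1],[0,0.1,1.5,0,0,0,1],[0,0.1,1.7,0,0,0,1],[0,0.1,1.8,0,0,0,1],[0,0.1,1.8,0,0,0,1]])

```text
clock: 11.65
position: [0.5028, -0.1631, 0.097]
orientation: [0.001, 0.145, 0.989, -0.0]
ft_force: [-1.4, -1.3, 6.8]
gripper_width: 0.0166
grip_force: 99.0
```

```bash
python3 go.py .5015 -.1623 .097 1.378
```

```text
t 11.65 p [ 0.5028 -0.1631  0.097 ] psi 2.851 tilt 0.001 q7 1.42 F [-1.4 -1.3  6.8] tq [-0.16  0.34  0.01] w 0.0166 g 99.0
inc cm [0.15 0.04 0.  ] rot [1.000e-03 1.000e-03 1.473e+00]
```

Request:
jog_arm(increments=[[0,0,0.1,0,0,0,1],[0,0,0.2,0,0,0,1],[0,0,0.3,0,0,0,1],[0,0,0.3,0,0,0,1]])

```text
clock: 12.05
position: [0.5029, -0.1632, 0.0968]
orientation: [0.001, 0.145, 0.989, -0.001]
ft_force: [-15.2, 2.2, 38.2]
gripper_width: 0.0169
grip_force: 103.9
```

```bash
python3 go.py .5015 -.1623 .097 1.378
```

```text
t 12.05 p [ 0.5029 -0.1632  0.0968] psi 2.850 tilt 0.002 q7 1.42 F [-15.2   2.2  38.2] tq [0.9  3.19 0.05] w 0.0169 g 103.9
inc cm [ 0.16  0.05 -0.02] rot [0.    0.002 1.472]
```

Request:
jog_arm(increments=[[0.1,0,-0.1,0,0,0.1,1],[0.1,0,-0.1,0,0,0.2,1],[0.1,0,-0.1,0,0,0.3,1],[0.1,0,-0.1,0,0,0.4,1],[0.1,0,-0.1,0,0,0.5,1],[0.1,0,-0.1,0,0,0.6,1]])

```text
clock: 12.65
position: [0.5033, -0.1627, 0.0969]
orientation: [0.002, 0.432, 0.902, 0.0]
ft_force: [-2.7, 1.0, 19.9]
gripper_width: 0.0166
grip_force: 101.0
```

```bash
python3 go.py .5015 -.1623 .097 1.378
```

```text
t 12.65 p [ 0.5033 -0.1627  0.0969] psi 2.247 tilt 0.004 q7 0.84 F [-2.7  1.  19.9] tq [0.33 0.74 0.32] w 0.0166 g 101.0
inc cm [ 0.15 -0.12 -0.01] rot [0.004 0.002 0.869]
```

Turning freely with z steady and about 0.3 N m of torque. Continuing to the stop.

Request:
jog_arm(increments=[[0,0,0,0,0,0.1,1],[0,0,0,0,0,0.2,1],[0,0,0,0,0,0.3,1],[0,0,0,0,0,0.4,1],[0,0,0,0,0,0.5,1],[0,0,0,0,0,0.6,1],[0,0,0,0,0,0.7,1],[0,0,0,0,0,0.8,1],[0,0,0,0,0,0.87,1],[0,0,0,0,0,0.91,1],[0,0,0,0,0,0.91,1]])

```text
clock: 13.75
position: [0.5027, -0.1628, 0.0968]
orientation: [0.002, 0.783, 0.621, 0.001]
ft_force: [-6.0, 1.3, 22.5]
gripper_width: 0.0166
grip_force: 101.6
```

```bash
python3 go.py .5015 -.1623 .097 1.378
python3 - <<'E'
from h import *
s=snapshot("scene")
cv2.imwrite("pics/e.png",cv2.resize(s["image"][160:310,70:270],(800,600),interpolation=cv2.INTER_CUBIC))
E
```

```text
t 13.75 p [ 0.5027 -0.1628  0.0968] psi 1.341 tilt 0.003 q7 -0.04 F [-6.   1.3 22.5] tq [0.08 1.31 0.85] w 0.0166 g 101.6
inc cm [ 0.02 -0.13 -0.02] rot [ 0.003  0.001 -0.037]
```

View pics/e.png

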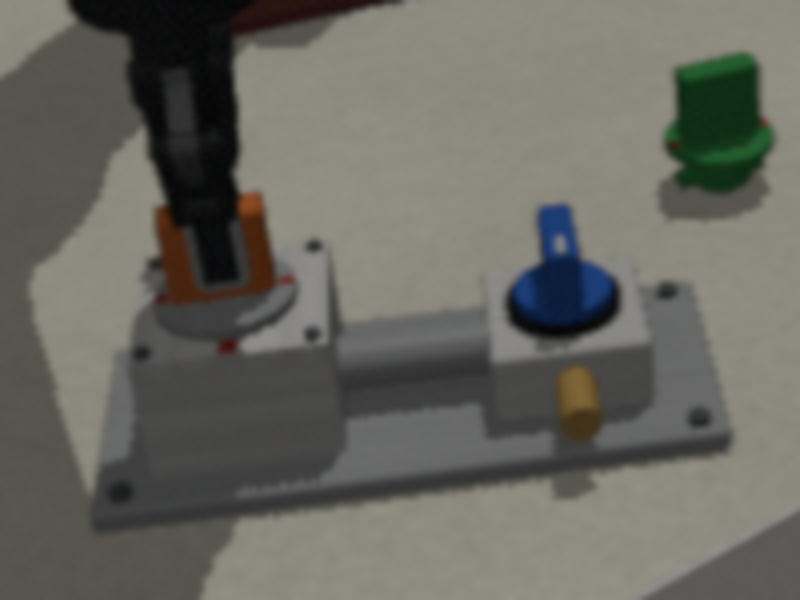

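The flange lies flat on the block. Its red marks at (160,298) and (287,282) are a quarter turn from the port's mark at (228,345), and the knob is back at rest. I'll hold a moment, then hand in.

Request:
jog_arm(increments=[[0,0,0,0,0,0.02,1],[0,0,0,0,0,0.02,1],[0,0,0,0,0,0.02,1],[0,0,0,0,0,0.02,1]])

```text
clock: 14.2
position: [0.5027, -0.1628, 0.0969]
orientation: [0.002, 0.789, 0.614, 0.001]
ft_force: [-6.3, 0.3, 23.1]
gripper_width: 0.0167
grip_force: 102.1
```

```bash
python3 go.py .5015 -.1623 .097 1.378; python3 -c "
from plant import *
print(finish_job())"
```

```text
t 14.20 p [ 0.5027 -0.1628  0.0969] psi 1.323 tilt 0.003 q7 -0.06 F [-6.3  0.3 23.1] tq [0.06 1.32 1.24] w 0.0167 g 102.1
inc cm [ 0.02 -0.13 -0.01] rot [ 0.003  0.001 -0.055]
the job is handed in; nothing more can be done
None
```

I vented the manifold and the knob sprang back; the fitting is in the port, flush, turned to its stop and still gripped with a steady push. I handed the job in at 14.2 s; no verdict came back.

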